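# Find the steel heater insert by its weight and show it to the code reader

## Task

Two plated heater inserts that look alike stand in the parts tray; one is aluminium, the other steel, and only the weight tells. Lift each one clear of the tray in turn to feel which is heavier, and stand any insert you put back upright in the tray, let go of and not dropped. The job ends while holding: finish with the lighter one standing in the tray and the heavier one still gripped, steady and upright, centred over the round window of the code reader with its underside about 25 mm above the glass; do not bump the reader with the inserts, and leave the other things where they are.

Things in the scene. Friction and masses are not known exactly. Their poses are not given: they have to be found in the camera images.
- insert_a_center (a point): one of the two look-alike heater inserts: bright plated upright turned cylinder, 70 mm tall; body 40 mm diameter from the underside to 52 mm up, then a neck 26 mm in diameter to the top. This point is on its axis half-way up (35 mm above its underside); z is its axis, upward. Somewhere from 150 to 700 g; the two differ by at least 100 g. Which insert is the heavier cannot be seen and does not follow from its place in the tray
- insert_b_center (a point): one of the two look-alike heater inserts: bright plated upright turned cylinder, 70 mm tall; body 40 mm diameter from the underside to 52 mm up, then a neck 26 mm in diameter to the top. This point is on its axis half-way up (35 mm above its underside); z is its axis, upward. Somewhere from 150 to 700 g; the two differ by at least 100 g. Which insert is the heavier cannot be seen and does not follow from its place in the tray
- tray: grey shallow parts tray fixed to the bench, 220 mm along its x, 280 mm along its y, rim 12 mm high, walls and floor 4 mm thick (the floor's upper face is 4 mm above the origin). Origin: centre of its underside on the bench, z up; it is turned about z. The two inserts stand in it near its y = +70 mm and -70 mm, at least 110 mm apart; the cap and the spacer lie between them near y = 0, so fingers that close along the tray's x are clear of everything
- reader_window (a point): centre of the round window glass on top of the code reader that looks straight up: a pale box 120 x 104 mm, 56 mm high, fixed to the bench, with a black round bezel 68 mm in diameter 4 mm proud of its top. The point is at the glass, 60 mm above the bench; z up. It reads the code etched on an insert's underside
- reader: the whole code reader; origin at the centre of its underside on the bench
- table: the bench; its top is the work surface (z = 0)
- cap: bystander in the tray: short plated disc, 40 mm diameter, 22 mm tall (not one of the two inserts); origin at the centre of its underside
- spacer: bystander in the tray: brass ring, 34 mm diameter, 12 mm tall; origin at the centre of its underside
- amber_bottle: bystander: amber bottle, 60 mm diameter, 135 mm tall, on the bench beyond the tray and the reader; origin at the centre of its underside
- wash_jar: bystander: white jar, 68 mm diameter, 85 mm tall, out to the left; origin at the centre of its underside
- beaker: bystander: glass beaker, 70 mm diameter, 90 mm tall, out to the right; origin at the centre of its underside
- screwdriver: bystander: screwdriver 170 mm long lying on the bench out to the right, nearer the robot than the beaker; origin under its middle
Mind the look-alikes: they are no part of the job. Leave any green look-alike of the part that bears insert_b_center alone.

How it is judged (in metres and radians):
On the way, in this order (a step that is already met when the one before it is completed fails the run):
1. the lighter insert has been lifted clear of the tray in the gripper while the heavier one stands in it (((z of insert_a_center in the frame of tray above 0.055 m and contact force between the fingers and insert_a above 0.5 N and contact force between insert_a and tray below 0.05 N and contact force between insert_b and tray above 3.3 N) or (z of insert_b_center in the frame of tray above 0.055 m and contact force between the fingers and insert_b above 0.5 N and contact force between insert_b and tray below 0.05 N and contact force between insert_a and tray above 3.3 N))), for 0.3 s.
2. both inserts stand upright in the tray, let go (angle between each of insert_a_center, insert_b_center's own z axis and vertical below 0.12 rad and x of insert_a_center in the frame of tray between -0.09 and 0.09 m and y of insert_a_center in the frame of tray between -0.12 and 0.12 m and z of insert_a_center in the frame of tray between 0.035 and 0.043 m and contact force between the fingers and insert_a below 0.1 N and linear speed of each of insert_a, insert_b below 0.02 m/s and x of insert_b_center in the frame of tray between -0.09 and 0.09 m and y of insert_b_center in the frame of tray between -0.12 and 0.12 m and z of insert_b_center in the frame of tray between 0.035 and 0.043 m and contact force between the fingers and insert_b below 0.1 N), for 0.2 s.
3. the heavier insert is lifted clear of the tray in the gripper while the lighter one stands in it (((z of insert_a_center in the frame of tray above 0.055 m and contact force between the fingers and insert_a above 0.5 N and contact force between insert_a and tray below 0.05 N and contact force between insert_b and tray between 0.5 and 3.3 N) or (z of insert_b_center in the frame of tray above 0.055 m and contact force between the fingers and insert_b above 0.5 N and contact force between insert_b and tray below 0.05 N and contact force between insert_a and tray between 0.5 and 3.3 N))), for 0.3 s.
At the end, for the whole second after the job is handed in: The heavier insert is held by the fingers, at rest, upright within 0.15 rad, its axis within 15 mm of the window's centre and its underside 8 to 50 mm above the glass, touching neither reader nor tray; the lighter insert stands upright (within 0.12 rad) on the tray's floor, released and at rest (((horizontal distance between insert_a_center and reader_window below 0.015 m and z of insert_a_center in the frame of reader_window between 0.043 and 0.085 m and angle between insert_a_center's own z axis and vertical below 0.15 rad and linear speed of each of insert_a, insert_b below 0.02 m/s and contact force between the fingers and insert_a above 1 N and contact force between insert_a and reader below 0.05 N and contact force between insert_a and tray below 0.05 N and angle between insert_b_center's own z axis and vertical below 0.12 rad and x of insert_b_center in the frame of tray between -0.09 and 0.09 m and y of insert_b_center in the frame of tray between -0.12 and 0.12 m and z of insert_b_center in the frame of tray between 0.035 and 0.043 m and contact force between the fingers and insert_b below 0.1 N and contact force between insert_b and tray between 0.5 and 3.3 N) or (horizontal distance between insert_b_center and reader_window below 0.015 m and z of insert_b_center in the frame of reader_window between 0.043 and 0.085 m and angle between insert_b_center's own z axis and vertical below 0.15 rad and linear speed of each of insert_b, insert_a below 0.02 m/s and contact force between the fingers and insert_b above 1 N and contact force between insert_b and reader below 0.05 N and contact force between insert_b and tray below 0.05 N and angle between insert_a_center's own z axis and vertical below 0.12 rad and x of insert_a_center in the frame of tray between -0.09 and 0.09 m and y of insert_a_center in the frame of tray between -0.12 and 0.12 m and z of insert_a_center in the frame of tray between 0.035 and 0.043 m and contact force between the fingers and insert_a below 0.1 N and contact force between insert_a and tray between 0.5 and 3.3 N))); the arm keeps its last pose, push and grip.
It fails at once if an insert was dropped or knocked away (moving faster than 0.6 m/s out of the gripper) ((linear speed of insert_a above 0.6 m/s and contact force between the fingers and insert_a below 0.02 N) or (linear speed of insert_b above 0.6 m/s and contact force between the fingers and insert_b below 0.02 N)).
It fails at once if an insert was toppled (angle between any of insert_a_center, insert_b_center's own z axis and vertical above 1 rad).
It fails at once if an insert was put on the bench instead of in the tray (contact force between any of insert_a, insert_b and table above 0.5 N).
It fails at once if an insert bumped the reader (over 2 N) (contact force between any of insert_a, insert_b and reader above 2 N).
It fails at once if another thing was moved by more than 30 mm (distance of any of cap, spacer, amber_bottle, wash_jar, beaker, screwdriver from where it was at the start of the episode above 0.03 m).
It also fails if it takes over 72 s, if anything falls off the work surface, if the arm or the gripper's body presses on something with over 40 N, if the wrist force passes 120 N, or if a joint passes its speed limit or range.

## Robot

A 6-joint arm with a two-finger parallel gripper is mounted at the origin on the work surface. World frame = base frame: x ahead of the robot, y to its left, z up, the work surface at z = 0. Lengths are in mm, angles in rad, forces in N, time in s.
With the tool pointing down it reaches from about 200 to 875 mm from the base axis. Payload 3.4 kg.
Tool frame: the origin (TCP) lies at the very end of the fingers, on their centre line; the grasp point (between the pads) lies 19 mm behind it; x points along the fingers, y is the direction in which the jaws open and shut, and the axes are right-handed (so a half turn about x gives the same grasp; the last joint's range is limited). The gripper opens to 94 mm and grips with 3 to 60 N. Pads are 16 mm wide; open, the fingers measure 119 mm over their backs; the gripper's body (75 mm by 177 mm) begins 78 mm behind the grasp point.
Start: joints at [1.21, 0.276, 1.505, -0, 1.361, -0.121], TCP at [136.583, 558.579, 205.493] pointing down, gripper open.
Joint ranges: [-2.89, 2.89], [-0.75, 2.08], [0.22, 2.7], [-1.18, 4.32], [0.11, 2.71], [-2.7, 2.7]. Speed limits (rad/s): [2.57, 2.57, 3.14, 3.14, 3.14, 3.14].

## Interface

Orientations are given as a unit quaternion [w, x, y, z].
In Python, from workcell import ctrl gives the robot as it stands.
- The arm moves only by the tool jog_arm, never from a script. Its argument "rows" is a list of rows, each a list of 7 numbers: the shift along the tool's x, y, z scaled (see below), then the turn, a rotation vector about the tool's x, y, z scaled (see below), then the gripper's target within -1 to 1 (fully open at 1, half-way at 0, shut at -1). A call has 1 to 10 rows; each row is the pose to reach, as a shift and turn from the pose measured when the call began, along the tool's axes at that moment, turning the shorter way round; what a row does not reach only later rows make up. The controller multiplies each number of a shift by 100 mm and each number of a turn by 2 pi rad. A row lasts 1/12 s, in which the tool goes at most 41.7 mm and 7.16 degrees, less where a joint would pass 70% of its speed; a pose out of reach is approached as far as the arm can. A call with a number of a shift or a turn outside -1 to 1 is refused whole. A call with a gripper value outside its range is refused whole. The fingers move at their own pace and stop on an object; the grip force is fixed at half the most. Time passes only in rows, so rows that repeat a pose let the fingers close. It gives the time, the measured TCP pose, the force and the opening at its end, in the units of the state.
- ctrl.get_obs(): the state, without advancing time (a new reading comes with each control period).
- ctrl.get_image(name): name is "scene" or "top" or "wrist"; returns the picture (384x512x3 uint8, blue, green, red); there is no depth.
- ctrl.camera_model(name): a dict with "K" (3x3 intrinsics, pixels), "camera_from_world" (4x4, takes a point from world to camera coordinates); the wrist camera has in their place "tool_from_camera" (4x4, takes a point from camera to tool coordinates, whose origin is the TCP and whose axes are the tool frame's). Camera axes: x right, y up, looking along -z (the intrinsics and any distortion apply to the point x, -y, -z); pixel columns grow to the right and rows downward; lengths in mm; the calibration is good to about 2 mm. A picture is of the moment at which its call begins: read the wrist's pose just before it. camera_model takes no time and is no camera call.
- ctrl.job_done(): hands the job in, once; it reports no verdict.
The state is a dict: "time": time; "q": joint angles; "dq": joint speeds; "tau": joint torques, N m; "eef_pos": TCP position; "eef_rot": TCP orientation; "ft_force": force on the tool from outside, world axes, zero at the start; "ft_torque": the same for the moment, N m; "width": finger opening in mm.
Only numpy, scipy, OpenCV 4.12 (cv2) and the standard library are available. Lean on these libraries where they do the work, as an engineer would, in place of code of your own. Each camera call takes 0.05 s, during which the arm holds its last target.

## Working session

There is one attempt and no reset: what is moved stays moved. The work goes in short steps, Python scripts to look and compute and a tool call to move; the robot and the scene stay as the last step left them, time stands still between calls to the robot, and variables do not carry over. Pictures are saved under pics/ and viewed, and the job is handed in when it is done.

Besides the shell and the picture viewer there is one more tool, called after ">>>" as name([rows], argument=value, ...), one row to a line, values as JSON. jog_arm: Moves the arm, as the interface text tells. Shifts and turns lie within -1 to 1; 1 stands for 100 mm of shift or 2 pi rad of turn. Its arguments: {"type":"object","properties":{"rows":{"type":"array"}},"required":["rows"]}

```bash
mkdir -p pics; ls; python3 - <<'E'
from workcell import ctrl
import cv2
o=ctrl.get_obs(); print(o)
for n in("scene","top","wrist"):
    cv2.imwrite(f"pics/{n}0.png",ctrl.get_image(n)); m=ctrl.camera_model(n); print(n,{k:(v.round(3).tolist() if hasattr(v,'round') else v) for k,v in m.items()})
E
```

```text
pics
{'time': 0.0, 'q': array([ 1.21000900e+00,  2.76576256e-01,  1.50610714e+00,  7.71572059e-06,
        1.36067354e+00, -1.20990223e-01]), 'dq': array([ 0.00055144, -0.00037375,  0.00031618,  0.00047061, -0.00067774,
       -0.00097928]), 'tau': array([ 8.19349480e-04, -4.04582870e+01, -2.37228584e+01,  7.02900393e-02,
        3.45502468e-02, -1.33902131e-04]), 'eef_pos': array([136.36608055, 558.02702352, 204.62577716]), 'eef_rot': array([ 0.70187856,  0.08397351,  0.70218136, -0.08518375]), 'ft_force': array([-0.11395389,  0.42881648,  0.60029529]), 'ft_torque': array([ 0.02494558,  0.09298826, -0.0048971 ]), 'width': 94.00025508839947}
scene {'K': [[392.819, 0.0, 255.109], [0.0, 392.819, 193.429], [0.0, 0.0, 1.0]], 'camera_from_world': [[0.064, 0.998, 0.004, -32.098], [-0.845, 0.052, 0.532, 473.692], [0.531, -0.037, 0.847, -1506.915], [0.0, 0.0, 0.0, 1.0]]}
top {'K': [[406.722, 0.0, 257.949], [0.0, 406.722, 187.954], [0.0, 0.0, 1.0]], 'camera_from_world': [[0.005, -1.0, 0.009, -15.596], [0.997, 0.006, 0.072, -573.63], [-0.072, 0.008, 0.997, -1177.177], [0.0, 0.0, 0.0, 1.0]]}
wrist {'K': [[315.34, 0.0, 259.443], [0.0, 315.34, 187.133], [0.0, 0.0, 1.0]], 'tool_from_camera': [[0.0, 0.235, -0.972, -178.722], [1.0, 0.0, 0.0, 0.17], [0.0, -0.972, -0.235, -67.378], [0.0, 0.0, 0.0, 1.0]]}
```

View pics/scene0.png

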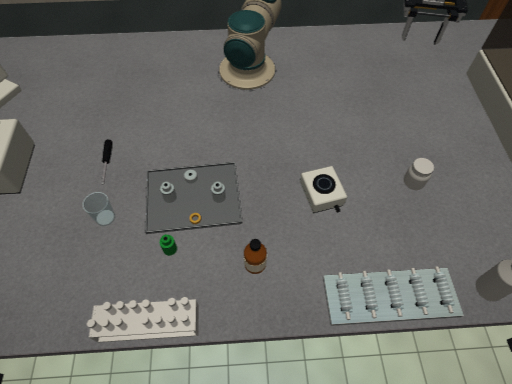

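View pics/top0.png

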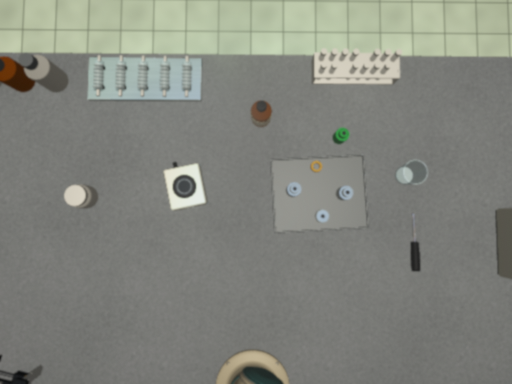

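View pics/wrist0.png

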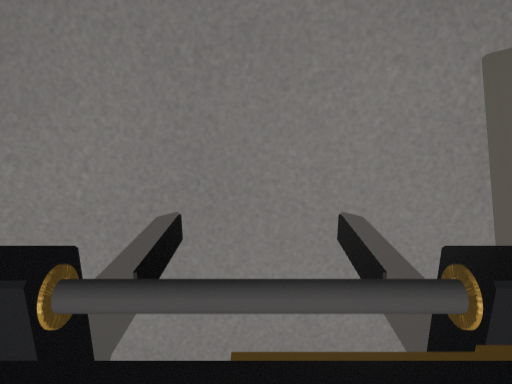

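The scene view shows the tray with two inserts at (167,188) and (218,188), the cap at (190,175), the spacer at (195,217), a green look-alike outside the tray at (168,244), and the reader at (323,185). In the top view the inserts are at (294,189) and (345,192), the green one at (342,135) and the cap at (322,216). I'll enlarge these areas.

```bash
python3 - <<'E'
import cv2
t=cv2.imread("pics/top0.png"); s=cv2.imread("pics/scene0.png")
cv2.imwrite("pics/t_tray.png",cv2.resize(t[145:240,262:377],None,fx=6,fy=6,interpolation=cv2.INTER_CUBIC))
cv2.imwrite("pics/t_read.png",cv2.resize(t[155:217,155:215],None,fx=8,fy=8,interpolation=cv2.INTER_CUBIC))
cv2.imwrite("pics/s_tray.png",cv2.resize(s[155:240,140:250],None,fx=6,fy=6,interpolation=cv2.INTER_CUBIC))
E
```

```text
(no output)
```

View pics/t_tray.png

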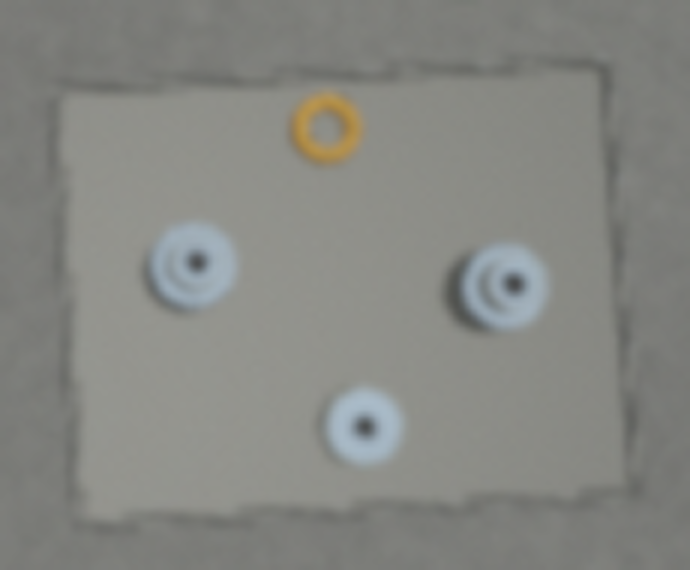

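View pics/t_read.png

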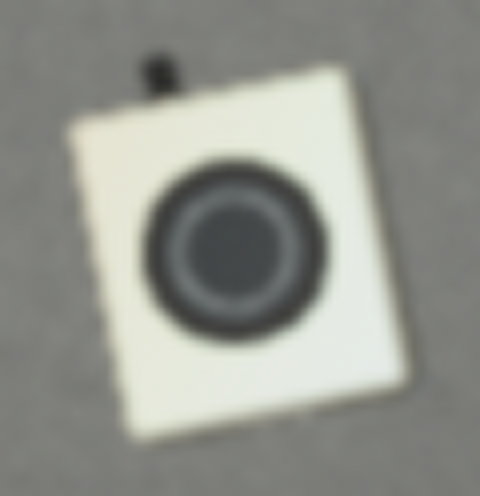

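View pics/s_tray.png

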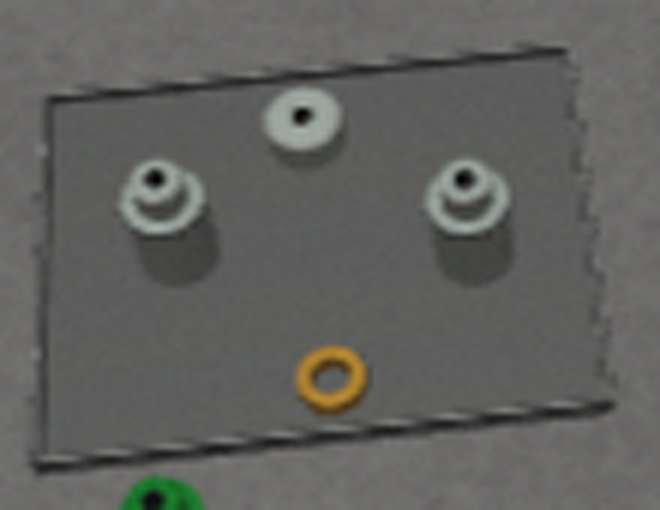

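Candidates in the top view:
- Two-tier plated parts at (295,188) and (347,192): these are the inserts.
- Flat disc at (322,216): the cap, with no neck.
- Green part at (342,135): the excluded look-alike.

Next I compute positions.

```bash
cat > h.py <<'E'
import numpy as np
from scipy.spatial.transform import Rotation as R
from workcell import ctrl
def cam(n):
    m=ctrl.camera_model(n)
    if n!="wrist": return np.array(m["K"]),np.array(m["camera_from_world"])
    o=ctrl.get_obs(); q=o["eef_rot"]; T=np.eye(4); T[:3,:3]=R.from_quat([q[1],q[2],q[3],q[0]]).as_matrix(); T[:3,3]=o["eef_pos"]
    return np.array(m["K"]),np.linalg.inv(T@np.array(m["tool_from_camera"]))
def ray(n,u,v,c=None):
    K,C=c or cam(n); d=np.linalg.inv(K)@[u,v,1]; d=d*[1,-1,-1]
    W=np.linalg.inv(C); return W[:3,3],W[:3,:3]@d
def at(n,u,v,z,c=None):
    o,d=ray(n,u,v,c); return o+d*(z-o[2])/d[2]
def proj(n,p,c=None):
    K,C=c or cam(n); x=C[:3,:3]@np.array(p)+C[:3,3]; x=K@(x*[1,-1,-1]); return x[:2]/x[2]
def tcp():
    o=ctrl.get_obs(); q=o["eef_rot"]; return o["eef_pos"],R.from_quat([q[1],q[2],q[3],q[0]])
def row(target,yaw=None,drot=None):
    "target TCP pos and tool y-axis yaw (tool down) -> row numbers"
    p,r=tcp(); s=r.inv().apply(np.array(target)-p)/100
    if yaw is None: rv=np.zeros(3)
    else:
        best=None
        for yw in(yaw,yaw+np.pi):
            x=np.array([0,0,-1.]); y=np.array([np.cos(yw),np.sin(yw),0]); M=np.c_[x,y,np.cross(x,y)]
            v=(r.inv()*R.from_matrix(M)).as_rotvec()
            if best is None or np.linalg.norm(v)<np.linalg.norm(best): best=v
        rv=best/(2*np.pi)
    return s.round(4),rv.round(4)
E
python3 - <<'E'
from h import *
f=lambda x,y,s,u0,v0:((x+.5)/s-.5+u0,(y+.5)/s-.5+v0)
for nm,x,y,z in[("L hole",198,262,74),("L body",194,266,56),("R hole",514,284,74),("R body",504.5,287,56),("cap",364,427,26),("sp",327,128,16),("TL",60,90,12),("TR",605,66,12),("BR",630,490,12),("BL",82,522,12)]:
    print("top",nm,at("top",*f(x,y,6,262,145),z).round(1))
for nm,x,y,z in[("L hole",155,178,74),("R hole",464,179,74),("cap",302,116,26),("sp",333,379,16),("c1",50,98,12),("c2",566,50,12),("c3",610,405,12),("c4",37,466,12)]:
    print("scene",nm,at("scene",*f(x,y,6,140,155),z).round(1))
print("win top",at("top",*f(235,250,8,155,155),60).round(1), "scene",at("scene",324,184,60).round(1))
for x,y in[(68,130),(340,65),(410,380),(135,438)]: print(at("top",*f(x,y,8,155,155),56).round(1))
E
```

```text
top L hole [ 569.6 -115.2   74. ]
top L body [ 569.  -115.1   56. ]
top R hole [ 560.1 -263.7   74. ]
top R body [ 559.8 -263.3   56. ]
top cap [ 493.  -200.8   26. ]
top sp [ 640.7 -185.    16. ]
top TL [659.4 -52.8  12. ]
top TR [ 673.2 -324.5   12. ]
top BR [ 462.8 -334.    12. ]
top BL [445.8 -64.2  12. ]
scene L hole [ 559.6 -264.2   74. ]
scene R hole [ 569.3 -115.5   74. ]
scene cap [ 493.1 -201.7   26. ]
scene sp [ 643.3 -184.4   16. ]
scene c1 [ 463.5 -336.1   12. ]
scene c2 [448.8 -64.5  12. ]
scene c3 [663.7 -50.8  12. ]
scene c4 [ 679.6 -324.9   12. ]
win top [575.8 198.5  60. ] scene [577.8 198.2  60. ]
[618.8 259.6  56. ]
[642.8 162.8  56. ]
[530.  136.1  56. ]
[508.9 233.5  56. ]
```

```bash
python3 - <<'E'
from h import *
p,r=tcp(); M=r.as_matrix(); print(M.round(3)); print("yaw y",np.arctan2(M[1,1],M[0,1]))
print(row([569.3,-115.3,150],0.051))
E
```

```text
[[-0.     0.238  0.971]
 [-0.001  0.971 -0.238]
 [-1.    -0.001 -0.   ]]
yaw y 1.3309819719052784
(array([ 0.555 , -5.5129,  5.8043]), array([2.037e-01, 1.000e-04, 2.000e-04]))
```

>>> jog_arm([
  [0, -1, 1, 0.2037, 0, 0, 1],
  [0, -1, 1, 0.2037, 0, 0, 1],
  [0, -1, 1, 0.2037, 0, 0, 1],
  [0, -1, 1, 0.2037, 0, 0, 1],
  [0, -1, 1, 0.2037, 0, 0, 1],
  [0, -1, 1, 0.2037, 0, 0, 1],
  [0, -1, 1, 0.2037, 0, 0, 1],
  [0, -1, 1, 0.2037, 0, 0, 1],
  [0, -1, 1, 0.2037, 0, 0, 1],
  [0, -1, 1, 0.2037, 0, 0, 1],
])

```text
time: 0.98
eef_pos: [209.7, 437.0, 204.7]
eef_rot: [0.519, 0.48, 0.518, -0.482]
ft_force: [-0.2, 0.9, -0.1]
width: 94.0
```

```bash
python3 - <<'E'
from h import *
print(ctrl.get_obs()); print(row([569.3,-115.3,150],0.051))
E
```

```text
{'time': 0.9833, 'q': array([ 9.79904199e-01,  1.40975699e-01,  1.68623219e+00, -3.12554383e-04,
        1.31624922e+00,  9.05367764e-01]), 'dq': array([ 4.69886680e-04,  9.37302602e-04, -2.52640448e-04,  2.89497819e-03,
        2.31325670e-03,  1.48393963e+00]), 'tau': array([ -0.04425635, -32.03583241, -23.3741194 ,   0.0486848 ,
        -0.03622481,  -1.23464484]), 'eef_pos': array([209.74357734, 437.01544731, 204.69775333]), 'eef_rot': array([ 0.51851019,  0.48036802,  0.51809255, -0.48163664]), 'ft_force': array([-0.22101743,  0.8684781 , -0.06917357]), 'ft_torque': array([-0.06828987,  0.0868617 ,  0.02786424]), 'width': 94.02448417001273}
(array([0.5536, 3.1743, 5.7749]), array([0.0038, 0.0003, 0.0001]))
```

>>> jog_arm([
  [0, 0.55, 1, 0.0038, 0, 0, 1],
  [0, 0.55, 1, 0.0038, 0, 0, 1],
  [0, 0.55, 1, 0.0038, 0, 0, 1],
  [0, 0.55, 1, 0.0038, 0, 0, 1],
])

```text
time: 1.32
eef_pos: [273.9, 337.2, 204.6]
eef_rot: [0.513, 0.487, 0.51, -0.489]
ft_force: [-0.4, 0.5, -0.9]
width: 93.3
```

>>> jog_arm([
  [0, 0.55, 1, 0, 0, 0, 1],
  [0, 0.55, 1, 0, 0, 0, 1],
  [0, 0.55, 1, 0, 0, 0, 1],
  [0, 0.55, 1, 0, 0, 0, 1],
])

```text
time: 1.65
eef_pos: [336.1, 236.0, 205.1]
eef_rot: [0.513, 0.488, 0.508, -0.491]
ft_force: [-0.1, 0.7, 0.3]
width: 93.6
```

>>> jog_arm([
  [0, 0.55, 1, 0, 0, 0, 1],
  [0, 0.55, 1, 0, 0, 0, 1],
  [0, 0.55, 1, 0, 0, 0, 1],
  [0, 0.55, 1, 0, 0, 0, 1],
])

```text
time: 1.98
eef_pos: [398.5, 134.8, 206.0]
eef_rot: [0.512, 0.49, 0.505, -0.493]
ft_force: [0.4, 0.2, -0.4]
width: 94.2
```

>>> jog_arm([
  [0, 0.55, 1, 0, 0, 0, 1],
  [0, 0.55, 1, 0, 0, 0, 1],
  [0, 0.55, 1, 0, 0, 0, 1],
  [0, 0.55, 1, 0, 0, 0, 1],
])

```text
time: 2.32
eef_pos: [460.7, 33.6, 207.2]
eef_rot: [0.513, 0.491, 0.503, -0.494]
ft_force: [0.2, 1.0, 0.4]
width: 93.7
```

>>> jog_arm([
  [0, 0.55, 1, 0, 0, 0, 1],
  [0, 0.55, 1, 0, 0, 0, 1],
  [0, 0.55, 1, 0, 0, 0, 1],
  [0, 0.55, 1, 0, 0, 0, 1],
  [0, 0.55, 1, 0, 0, 0, 1],
])

```text
time: 2.73
eef_pos: [519.2, -63.9, 208.2]
eef_rot: [0.511, 0.491, 0.503, -0.494]
ft_force: [-0.1, 0.4, -0.0]
width: 93.6
```

```bash
python3 - <<'E'
from h import *
print(ctrl.get_obs()['q'].round(3)); print(tcp()[0],row([569.3,-115.3,150],0.051))
E
```

```text
[-0.249  0.192  1.613 -0.009  1.328 -0.276]
[519.16789485 -63.89478434 208.17118992] (array([0.5902, 0.4828, 0.5221]), array([-0.0034,  0.0018, -0.0009]))
```

>>> jog_arm([
  [0.59, 0.48, 0.52, -0.0034, 0.0018, -0.0009, 1],
  [0.59, 0.48, 0.52, -0.0034, 0.0018, -0.0009, 1],
  [0.59, 0.48, 0.52, -0.0034, 0.0018, -0.0009, 1],
  [0.59, 0.48, 0.52, -0.0034, 0.0018, -0.0009, 1],
  [0.59, 0.48, 0.52, -0.0034, 0.0018, -0.0009, 1],
])

```text
time: 3.15
eef_pos: [568.0, -112.7, 149.8]
eef_rot: [0.512, 0.487, 0.514, -0.487]
ft_force: [0.0, -0.2, -0.1]
width: 94.3
```

```bash
python3 - <<'E'
from h import *
import cv2
c=cam("wrist"); cv2.imwrite("pics/w1.png",ctrl.get_image("wrist"))
for z,p in[(74,(569.3,-115.3,74)),(56,(569.3,-115.3,56))]: print(proj("wrist",p,c))
print(tcp()[0],row([569.3,-115.3,17],0.051))
E
```

```text
[260.6600696  197.68807982]
[260.6261967  192.33949622]
[ 568.22323355 -112.77449082  150.68963057] (array([1.3368, 0.0103, 0.0278]), array([ 0.0002, -0.0002,  0.0001]))
```

View pics/w1.png

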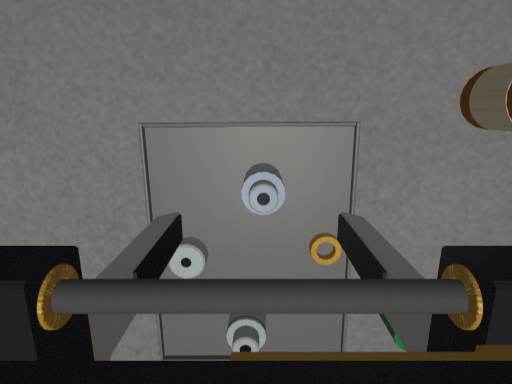

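Wrist view: the insert's hole is at (263,198), against a predicted (261,198), so x is about 1.5 mm further out. The jaws straddle it and the cap at (186,262) and spacer at (325,250) are clear. Descending now.

>>> jog_arm([
  [0.5, 0.022, 0.028, 0, 0, 0, 1],
  [0.9, 0.022, 0.028, 0, 0, 0, 1],
  [0.9, 0.022, 0.028, 0, 0, 0, 1],
  [0.9, 0.022, 0.028, 0, 0, 0, 1],
  [0.9, 0.022, 0.028, 0, 0, 0, 1],
])

```text
time: 3.62
eef_pos: [571.2, -114.7, 62.7]
eef_rot: [0.513, 0.487, 0.513, -0.486]
ft_force: [0.1, -0.2, -0.1]
width: 94.1
```

```bash
python3 - <<'E'
from h import *
o=ctrl.get_obs();print(o['ft_force'],tcp()[0],row([570.5,-115.3,17],0.051))
E
```

```text
[ 0.0812564  -0.20988261 -0.07031767] [ 571.21406544 -114.70467474   62.69204694] (array([ 0.4569, -0.0081,  0.006 ]), array([ 0.0003, -0.0002, -0.0002]))
```

Descend, then close.

>>> jog_arm([
  [0.25, -0.006, 0.006, 0, 0, 0, 1],
  [0.45, -0.006, 0.006, 0, 0, 0, 1],
  [0.45, -0.006, 0.006, 0, 0, 0, 1],
  [0.45, -0.006, 0.006, 0, 0, 0, 1],
  [0.45, -0.006, 0.006, 0, 0, 0, 0.2],
  [0.45, -0.006, 0.006, 0, 0, 0, 0],
  [0.45, -0.006, 0.006, 0, 0, 0, -0.2],
  [0.45, -0.006, 0.006, 0, 0, 0, -0.4],
])

```text
time: 4.28
eef_pos: [571.4, -115.5, 18.9]
eef_rot: [0.514, 0.488, 0.512, -0.486]
ft_force: [-0.3, -0.5, -0.9]
width: 71.0
```

>>> jog_arm([
  [0, 0, 0, 0, 0, 0, -1],
  [0, 0, 0, 0, 0, 0, -1],
  [0, 0, 0, 0, 0, 0, -1],
  [0, 0, 0, 0, 0, 0, -1],
  [0, 0, 0, 0, 0, 0, -1],
  [0, 0, 0, 0, 0, 0, -1],
])

```text
time: 4.78
eef_pos: [571.2, -115.5, 18.8]
eef_rot: [0.514, 0.487, 0.512, -0.486]
ft_force: [-0.0, 0.0, 0.9]
width: 39.5
```

```bash
python3 - <<'E'
from h import *
o=ctrl.get_obs();print(o['ft_force'],o['ft_torque'],o['width'],tcp()[0],tcp()[1].as_matrix().round(3),o['tau'])
E
```

```text
[-0.03476216  0.01626856  0.90756653] [-0.09448333  0.21921699 -0.0665138 ] 39.50258581978731 [ 571.21661433 -115.52569344   18.76862447] [[ 0.003  0.999  0.053]
 [ 0.     0.053 -0.999]
 [-1.     0.003 -0.   ]] [ 6.77314494e-02 -4.42657292e+01 -1.82456446e+01  1.28938020e-01
 -1.63946841e-01  6.17708109e-03]
```

Gripped at 39.5 mm, matching the 40 mm body. Lifting 60 mm gently and holding for the weight reading.

>>> jog_arm([
  [-0.05, 0, 0, 0, 0, 0, -1],
  [-0.2, 0, 0, 0, 0, 0, -1],
  [-0.35, 0, 0, 0, 0, 0, -1],
  [-0.5, 0, 0, 0, 0, 0, -1],
  [-0.6, 0, 0, 0, 0, 0, -1],
  [-0.6, 0, 0, 0, 0, 0, -1],
  [-0.6, 0, 0, 0, 0, 0, -1],
  [-0.6, 0, 0, 0, 0, 0, -1],
  [-0.6, 0, 0, 0, 0, 0, -1],
])

```text
time: 5.53
eef_pos: [570.1, -115.3, 77.7]
eef_rot: [0.513, 0.487, 0.513, -0.486]
ft_force: [-0.6, 0.5, -2.2]
width: 39.2
```

>>> jog_arm([
  [0, 0, 0, 0, 0, 0, -1],
  [0, 0, 0, 0, 0, 0, -1],
  [0, 0, 0, 0, 0, 0, -1],
])

```text
time: 5.78
eef_pos: [569.8, -115.2, 77.0]
eef_rot: [0.512, 0.487, 0.514, -0.486]
ft_force: [0.0, 1.0, -2.2]
width: 39.1
```

>>> jog_arm([
  [0, 0, 0, 0, 0, 0, -1],
])

```text
time: 5.87
eef_pos: [569.8, -115.1, 76.8]
eef_rot: [0.512, 0.487, 0.514, -0.486]
ft_force: [0.9, 0.9, -2.4]
width: 39.1
```

>>> jog_arm([
  [0, 0, 0, 0, 0, 0, -1],
])

```text
time: 5.95
eef_pos: [569.6, -115.1, 76.6]
eef_rot: [0.512, 0.487, 0.514, -0.486]
ft_force: [0.1, -0.3, -2.2]
width: 39.2
```

>>> jog_arm([
  [0, 0, 0, 0, 0, 0, -1],
])

```text
time: 6.03
eef_pos: [569.6, -115.1, 76.5]
eef_rot: [0.512, 0.487, 0.514, -0.486]
ft_force: [0.5, -0.3, -2.4]
width: 39.4
```

>>> jog_arm([
  [0, 0, 0, 0, 0, 0, -1],
])

```text
time: 6.12
eef_pos: [569.6, -115.1, 76.4]
eef_rot: [0.512, 0.487, 0.514, -0.486]
ft_force: [0.2, 0.1, -2.8]
width: 39.4
```

```bash
python3 - <<'E'
from h import *
import cv2
for i in range(4):
    o=ctrl.get_obs();print(o['time'],o['ft_force'].round(2),o['ft_torque'].round(3),o['width'],o['tau'].round(2))
    cv2.imwrite("pics/w2.png",ctrl.get_image("wrist"))
print(tcp()[0],tcp()[1].as_matrix().round(3))
E
```

```text
6.1167 [ 0.22  0.1  -2.81] [-0.085  0.082 -0.039] 39.37602269484944 [ -0.   -44.71 -21.14   0.06   0.05  -0.  ]
6.1667 [-0.63  1.07 -2.97] [-0.103  0.068  0.006] 39.22601073474447 [  0.   -44.75 -21.15   0.06   0.05  -0.  ]
6.2167 [ 0.15  0.35 -2.42] [-0.047  0.077 -0.017] 39.32110466531702 [ -0.   -44.7  -21.14   0.06   0.05  -0.  ]
6.2667 [-0.72 -0.32 -2.9 ] [-0.11   0.061  0.005] 38.92477953575551 [ -0.   -44.7  -21.14   0.06   0.05  -0.  ]
[ 569.6614153  -115.11148221   76.53055416] [[-0.001  0.999  0.053]
 [ 0.002  0.053 -0.999]
 [-1.    -0.001 -0.002]]
```

View pics/w2.png

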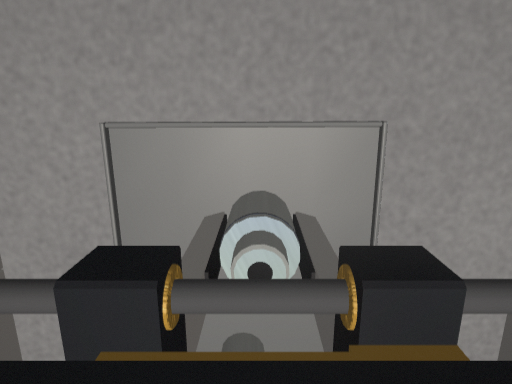

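The reading is about 2.6 N (roughly 260 g), with the insert gripped upright at (260,255). It's probably the lighter one, since the threshold is 3.3 N. Putting it back.

>>> jog_arm([
  [0.15, 0, 0, 0, 0, 0, -1],
  [0.3, 0, 0, 0, 0, 0, -1],
  [0.42, 0, 0, 0, 0, 0, -1],
  [0.5, 0, 0, 0, 0, 0, -1],
  [0.53, 0, 0, 0, 0, 0, -1],
  [0.55, 0, 0, 0, 0, 0, -1],
  [0.56, 0, 0, 0, 0, 0, -1],
  [0.57, 0, 0, 0, 0, 0, -1],
  [0.57, 0, 0, 0, 0, 0, -1],
])

```text
time: 7.07
eef_pos: [570.0, -115.1, 20.0]
eef_rot: [0.513, 0.487, 0.514, -0.486]
ft_force: [-0.1, 0.9, -1.3]
width: 39.2
```

```bash
python3 - <<'E'
from h import *
o=ctrl.get_obs();print(o['time'],o['ft_force'].round(2),o['width'])
print(tcp()[0],row([570.5,-115.3,18.5],0.051))
E
```

```text
7.0667 [-0.13  0.87 -1.35] 39.243861839670515
[ 570.00125965 -115.13119532   19.97391076] (array([0.0147, 0.0049, 0.002 ]), array([ 0.0003, -0.0003,  0.0001]))
```

>>> jog_arm([
  [0.004, 0, 0, 0, 0, 0, -1],
  [0.008, 0, 0, 0, 0, 0, -1],
  [0.012, 0, 0, 0, 0, 0, -1],
  [0.012, 0, 0, 0, 0, 0, -1],
])

```text
time: 7.4
eef_pos: [570.0, -115.2, 18.9]
eef_rot: [0.513, 0.487, 0.513, -0.486]
ft_force: [-1.0, -0.4, -3.0]
width: 39.3
```

>>> jog_arm([
  [0.005, 0, 0, 0, 0, 0, -1],
  [0.008, 0, 0, 0, 0, 0, -1],
  [0.008, 0, 0, 0, 0, 0, -1],
])

```text
time: 7.65
eef_pos: [570.0, -115.2, 18.8]
eef_rot: [0.513, 0.487, 0.513, -0.486]
ft_force: [-1.7, 0.2, 3.8]
width: 39.2
```

```bash
python3 - <<'E'
from h import *
import cv2
for i in range(3):
    o=ctrl.get_obs();print(o['time'],o['ft_force'].round(2),o['tau'].round(2),o['eef_pos'])
    im=ctrl.get_image("wrist")
cv2.imwrite("pics/w3.png",im)
E
```

```text
7.65 [-1.72  0.24  3.76] [ -0.11 -42.33 -18.16   0.08  -0.65  -0.  ] [ 570.03368331 -115.15421002   18.80833595]
7.7 [-2.69  0.24  4.32] [ -0.12 -41.93 -18.06   0.08  -0.72  -0.  ] [ 570.04433882 -115.14024603   18.7546416 ]
7.75 [-2.48  0.36  5.42] [ -0.13 -41.59 -17.97   0.08  -0.79  -0.  ] [ 570.03964861 -115.13836095   18.7711677 ]
```

View pics/w3.png

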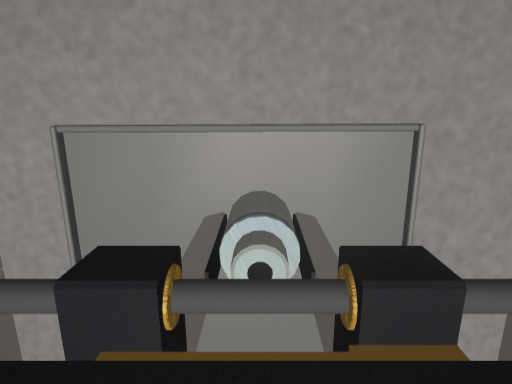

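The upward force of +4 N confirms the insert is standing on the tray floor, still upright at (260,255). Opening.

>>> jog_arm([
  [0, 0, 0, 0, 0, 0, -0.1],
  [0, 0, 0, 0, 0, 0, 0.1],
  [0, 0, 0, 0, 0, 0, 0.4],
  [0, 0, 0, 0, 0, 0, 0.7],
  [0, 0, 0, 0, 0, 0, 1],
  [0, 0, 0, 0, 0, 0, 1],
  [0, 0, 0, 0, 0, 0, 1],
  [0, 0, 0, 0, 0, 0, 1],
  [0, 0, 0, 0, 0, 0, 1],
  [0, 0, 0, 0, 0, 0, 1],
])

```text
time: 8.63
eef_pos: [570.1, -115.1, 18.7]
eef_rot: [0.513, 0.487, 0.513, -0.486]
ft_force: [0.5, -0.2, -1.0]
width: 93.5
```

```bash
python3 - <<'E'
from h import *
o=ctrl.get_obs();print(o['time'],o['ft_force'].round(2),o['width']);print(tcp()[0],row([570.5,-115.3,118.5],0.051))
E
```

```text
8.6333 [ 0.52 -0.21 -1.  ] 93.48478268315279
[ 570.05906317 -115.10930993   18.74758716] (array([-9.975e-01,  4.500e-03,  8.000e-04]), array([ 0.0003, -0.0002, -0.    ]))
```

>>> jog_arm([
  [-0.4, 0, 0, 0, 0, 0, 1],
  [-0.8, 0, 0, 0, 0, 0, 1],
  [-1, 0, 0, 0, 0, 0, 1],
  [-1, 0, 0, 0, 0, 0, 1],
  [-1, 0, 0, 0, 0, 0, 1],
])

```text
time: 9.05
eef_pos: [570.8, -115.5, 120.1]
eef_rot: [0.514, 0.487, 0.512, -0.486]
ft_force: [0.3, 0.6, -1.0]
width: 94.3
```

```bash
python3 - <<'E'
from h import *
print(tcp()[0],row([561,-263.6,130],0.051))
E
```

```text
[ 570.82571514 -115.53837583  120.09336359] (array([-0.0999, -0.1762,  1.4733]), array([ 0.0003, -0.    , -0.0005]))
```

>>> jog_arm([
  [-0.1, -0.1, 0.9, 0, 0, 0, 1],
  [-0.1, -0.1, 0.9, 0, 0, 0, 1],
  [-0.1, -0.1, 0.9, 0, 0, 0, 1],
  [-0.1, -0.1, 0.9, 0, 0, 0, 1],
])

```text
time: 9.38
eef_pos: [564.7, -208.2, 128.3]
eef_rot: [0.512, 0.488, 0.512, -0.487]
ft_force: [0.1, 0.2, 0.2]
width: 94.1
```

```bash
python3 - <<'E'
from h import *
print(tcp()[0],row([561,-263.6,140],0.051))
E
```

```text
[ 564.65340096 -208.1625307   128.31950038] (array([-0.1173, -0.0637,  0.5518]), array([-0.0003, -0.0001, -0.0001]))
```

>>> jog_arm([
  [-0.12, -0.064, 0.55, 0, 0, 0, 1],
  [-0.12, -0.064, 0.55, 0, 0, 0, 1],
  [-0.12, -0.064, 0.55, 0, 0, 0, 1],
  [-0.12, -0.064, 0.55, 0, 0, 0, 1],
  [-0.12, -0.064, 0.55, 0, 0, 0, 1],
])

```text
time: 9.8
eef_pos: [560.4, -261.6, 139.3]
eef_rot: [0.511, 0.488, 0.513, -0.487]
ft_force: [-0.2, 0.7, 0.4]
width: 93.9
```

```bash
python3 - <<'E'
from h import *
import cv2
c=cam("wrist"); cv2.imwrite("pics/w4.png",ctrl.get_image("wrist")); t=ctrl.get_image("top");cv2.imwrite("pics/t4.png",cv2.resize(t[145:240,262:377],None,fx=6,fy=6,interpolation=cv2.INTER_CUBIC))
print(proj("wrist",(560,-263.6,74),c),proj("wrist",(560,-263.6,56),c))
print(tcp()[0],row([561,-263.6,62],0.051))
E
```

```text
[258.35159823 200.37704671] [258.42746116 194.6719699 ]
[ 560.71184766 -261.55111587  139.73094587] (array([0.7773, 0.0019, 0.0225]), array([-0.0001, -0.0004,  0.    ]))
```

View pics/w4.png

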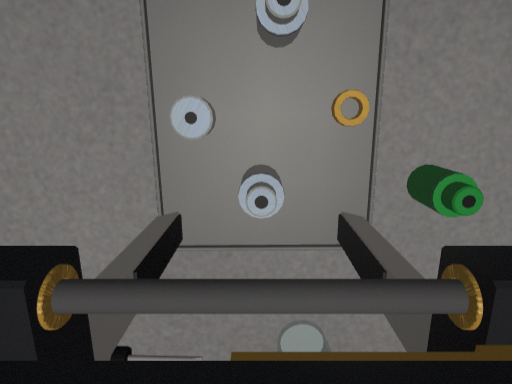

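View pics/t4.png

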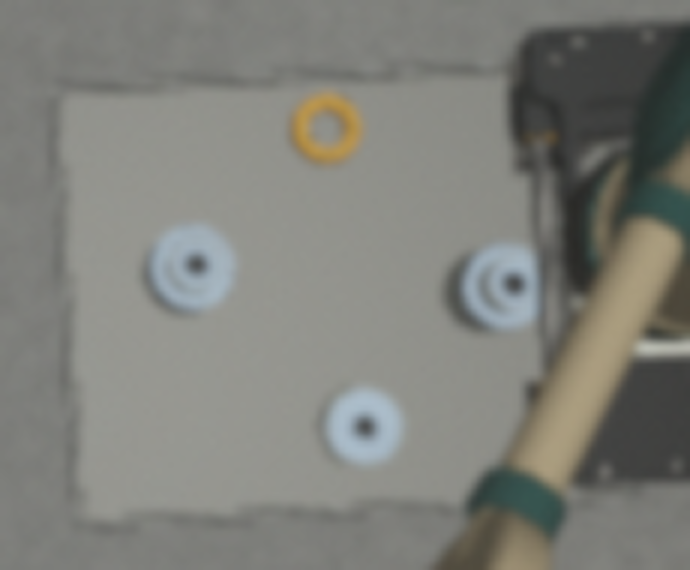

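The first insert stands back upright at (195,265) in the crop. The second insert's hole is at (261,201) in the wrist view, so its x is about 562. The green part at (467,200) is well clear. Descending on the second insert.

>>> jog_arm([
  [0.4, 0.01, 0.022, 0, 0, 0, 1],
  [0.78, 0.01, 0.022, 0, 0, 0, 1],
  [0.78, 0.01, 0.022, 0, 0, 0, 1],
  [0.78, 0.01, 0.022, 0, 0, 0, 1],
  [0.78, 0.01, 0.022, 0, 0, 0, 1],
])

```text
time: 10.32
eef_pos: [562.8, -263.3, 63.1]
eef_rot: [0.513, 0.488, 0.513, -0.486]
ft_force: [0.3, -0.4, 0.1]
width: 93.7
```

```bash
python3 - <<'E'
from h import *
print(tcp()[0],row([561.7,-263.6,18],0.051))
E
```

```text
[ 562.82075135 -263.34736412   63.13493403] (array([ 0.4513, -0.012 ,  0.0027]), array([ 0.    , -0.0003, -0.0002]))
```

>>> jog_arm([
  [0.25, -0.012, 0.003, 0, 0, 0, 1],
  [0.45, -0.012, 0.003, 0, 0, 0, 1],
  [0.45, -0.012, 0.003, 0, 0, 0, 1],
  [0.45, -0.012, 0.003, 0, 0, 0, 1],
  [0.45, -0.012, 0.003, 0, 0, 0, 0.2],
  [0.45, -0.012, 0.003, 0, 0, 0, 0],
  [0.45, -0.012, 0.003, 0, 0, 0, -0.2],
  [0.45, -0.012, 0.003, 0, 0, 0, -0.4],
])

```text
time: 10.98
eef_pos: [562.4, -264.0, 19.4]
eef_rot: [0.513, 0.488, 0.512, -0.486]
ft_force: [-0.0, -0.8, -0.3]
width: 70.9
```

>>> jog_arm([
  [0, 0, 0, 0, 0, 0, -1],
  [0, 0, 0, 0, 0, 0, -1],
  [0, 0, 0, 0, 0, 0, -1],
  [0, 0, 0, 0, 0, 0, -1],
  [0, 0, 0, 0, 0, 0, -1],
  [0, 0, 0, 0, 0, 0, -1],
])

```text
time: 11.48
eef_pos: [561.9, -264.0, 19.3]
eef_rot: [0.513, 0.488, 0.512, -0.486]
ft_force: [-1.6, -0.5, 0.9]
width: 39.9
```

>>> jog_arm([
  [-0.05, 0, 0, 0, 0, 0, -1],
  [-0.2, 0, 0, 0, 0, 0, -1],
  [-0.35, 0, 0, 0, 0, 0, -1],
  [-0.5, 0, 0, 0, 0, 0, -1],
  [-0.6, 0, 0, 0, 0, 0, -1],
  [-0.6, 0, 0, 0, 0, 0, -1],
  [-0.6, 0, 0, 0, 0, 0, -1],
  [-0.6, 0, 0, 0, 0, 0, -1],
  [-0.6, 0, 0, 0, 0, 0, -1],
  [-0.6, 0, 0, 0, 0, 0, -1],
])

```text
time: 12.32
eef_pos: [561.1, -263.7, 78.1]
eef_rot: [0.512, 0.488, 0.513, -0.486]
ft_force: [-0.1, -0.2, -5.9]
width: 39.7
```

>>> jog_arm([
  [0, 0, 0, 0, 0, 0, -1],
  [0, 0, 0, 0, 0, 0, -1],
  [0, 0, 0, 0, 0, 0, -1],
])

```text
time: 12.57
eef_pos: [560.9, -263.5, 77.7]
eef_rot: [0.512, 0.487, 0.513, -0.487]
ft_force: [0.0, 0.8, -6.4]
width: 39.6
```

```bash
python3 - <<'E'
from h import *
import cv2
for i in range(6):
    o=ctrl.get_obs();print(o['time'],o['ft_force'].round(2),o['ft_torque'].round(3),o['width'],o['tau'].round(2))
    im=ctrl.get_image("wrist")
cv2.imwrite("pics/w5.png",im)
print(tcp()[0],tcp()[1].as_matrix().round(3))
E
```

```text
12.5667 [ 0.04  0.79 -6.35] [-0.026  0.026  0.007] 39.62245780119818 [ 0.000e+00 -5.019e+01 -2.286e+01  5.000e-02  8.000e-02 -0.000e+00]
12.6167 [-0.23 -0.3  -6.37] [-0.049  0.022  0.038] 39.81098743696109 [ 0.000e+00 -5.017e+01 -2.285e+01  5.000e-02  8.000e-02 -0.000e+00]
12.6667 [ 0.38  0.39 -7.27] [-0.103  0.026 -0.006] 39.441104542050184 [ 0.000e+00 -5.017e+01 -2.287e+01  5.000e-02  7.000e-02 -0.000e+00]
12.7167 [-0.02  0.53 -5.92] [-0.086  0.013  0.005] 39.371509531587506 [-0.000e+00 -5.019e+01 -2.289e+01  5.000e-02  7.000e-02  0.000e+00]
12.7667 [-0.22 -0.19 -6.1 ] [-0.059  0.086 -0.029] 39.79849273320994 [-0.000e+00 -5.021e+01 -2.291e+01  5.000e-02  6.000e-02  0.000e+00]
12.8167 [-0.83 -0.16 -6.34] [-0.032  0.07  -0.04 ] 39.60605102765704 [-0.000e+00 -5.022e+01 -2.293e+01  5.000e-02  6.000e-02 -0.000e+00]
[ 561.13459735 -263.69632297   78.23169143] [[ 0.     0.999  0.051]
 [ 0.002  0.051 -0.999]
 [-1.     0.    -0.002]]
```

View pics/w5.png

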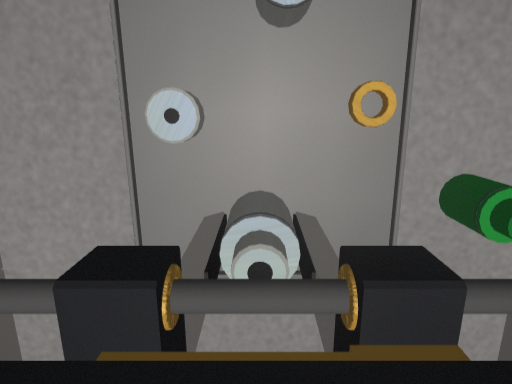

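6.3 N against 2.6 N, so this is the heavier one. It's held upright at (260,255), and its underside is 15.3 mm below the TCP. Next I raise it and carry it to the reader (target TCP about (577,198), z 100).

>>> jog_arm([
  [-0.2, 0, 0, 0, 0, 0, -1],
  [-0.45, 0, 0, 0, 0, 0, -1],
  [-0.7, 0, 0, 0, 0, 0, -1],
  [-0.75, 0, 0, 0, 0, 0, -1],
  [-0.75, 0, 0, 0, 0, 0, -1],
  [-0.75, 0, 0, 0, 0, 0, -1],
])

```text
time: 13.37
eef_pos: [560.6, -263.5, 152.5]
eef_rot: [0.512, 0.487, 0.513, -0.487]
ft_force: [-0.7, 0.6, -6.5]
width: 39.7
```

```bash
python3 - <<'E'
from h import *
print(tcp()[0],ctrl.get_obs()['width'],row([577,198.4,150],0.051))
E
```

```text
[ 560.56937765 -263.46770366  152.48201595] 39.66199242706808 (array([ 0.0354,  0.4013, -4.6041]), array([ 0.0001, -0.0004,  0.0001]))
```

>>> jog_arm([
  [0, 0.02, -0.2, 0, 0, 0, -1],
  [0, 0.04, -0.45, 0, 0, 0, -1],
  [0, 0.06, -0.7, 0, 0, 0, -1],
  [0, 0.08, -0.95, 0, 0, 0, -1],
  [0, 0.08, -0.95, 0, 0, 0, -1],
])

```text
time: 13.78
eef_pos: [561.5, -162.3, 150.2]
eef_rot: [0.51, 0.487, 0.517, -0.485]
ft_force: [-1.2, -0.1, -5.6]
width: 39.6
```

>>> jog_arm([
  [0, 0.02, -0.25, 0, 0, 0, -1],
  [0, 0.05, -0.5, 0, 0, 0, -1],
  [0, 0.07, -0.75, 0, 0, 0, -1],
  [0, 0.09, -0.98, 0, 0, 0, -1],
  [0, 0.09, -0.98, 0, 0, 0, -1],
])

```text
time: 14.2
eef_pos: [563.4, -59.1, 149.0]
eef_rot: [0.508, 0.487, 0.52, -0.484]
ft_force: [-1.1, -0.8, -6.5]
width: 39.4
```

>>> jog_arm([
  [0, 0.02, -0.25, 0, 0, 0, -1],
  [0, 0.05, -0.5, 0, 0, 0, -1],
  [0, 0.07, -0.75, 0, 0, 0, -1],
  [0, 0.09, -0.98, 0, 0, 0, -1],
  [0, 0.09, -0.98, 0, 0, 0, -1],
])

```text
time: 14.62
eef_pos: [565.6, 43.3, 148.5]
eef_rot: [0.507, 0.486, 0.522, -0.484]
ft_force: [0.6, -0.1, -6.3]
width: 39.6
```

```bash
python3 - <<'E'
from h import *
print(tcp()[0],ctrl.get_obs()['width'],row([577,198.4,150],0.051))
E
```

```text
[565.55370442  43.34484728 148.5408021 ] 39.56487589949208 (array([ 0.0113,  0.2063, -1.541 ]), array([ 0.0013, -0.0029,  0.002 ]))
```

>>> jog_arm([
  [0, 0.03, -0.2, 0.0013, -0.0029, 0.002, -1],
  [0, 0.06, -0.45, 0.0013, -0.0029, 0.002, -1],
  [0, 0.09, -0.65, 0.0013, -0.0029, 0.002, -1],
  [0, 0.12, -0.85, 0.0013, -0.0029, 0.002, -1],
  [0, 0.12, -0.9, 0.0013, -0.0029, 0.002, -1],
  [0, 0.12, -0.9, 0.0013, -0.0029, 0.002, -1],
])

```text
time: 15.12
eef_pos: [571.4, 134.5, 148.5]
eef_rot: [0.513, 0.486, 0.514, -0.487]
ft_force: [-0.2, -0.0, -6.2]
width: 39.3
```

```bash
python3 - <<'E'
from h import *
import cv2
c=cam("wrist"); cv2.imwrite("pics/w6.png",ctrl.get_image("wrist"))
print(proj("wrist",(576.5,198.4,60),c)); P=tcp()[0]; print(P,row([577,198.4,125],0.051))
E
```

```text
[269.59081256 116.07544486]
[571.39034485 133.29339219 148.68190515] (array([ 0.2358,  0.0908, -0.6475]), array([0.0002, 0.0002, 0.0004]))
```

View pics/w6.png

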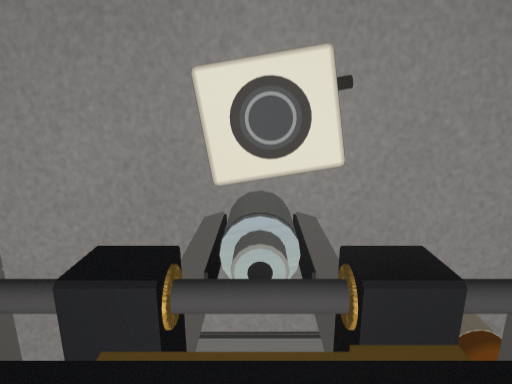

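The window is at (270.5,117) in the wrist view, against a predicted (269.6,116), which agrees within about 1 mm. Target is (577,198). Moving across first, then lowering.

>>> jog_arm([
  [0, 0.03, -0.2, 0, 0, 0, -1],
  [0, 0.06, -0.4, 0, 0, 0, -1],
  [0, 0.09, -0.55, 0, 0, 0, -1],
  [0, 0.09, -0.64, 0, 0, 0, -1],
  [0, 0.09, -0.64, 0, 0, 0, -1],
  [0, 0.09, -0.64, 0, 0, 0, -1],
  [0, 0.09, -0.64, 0, 0, 0, -1],
])

```text
time: 15.75
eef_pos: [576.8, 196.5, 148.4]
eef_rot: [0.513, 0.485, 0.513, -0.488]
ft_force: [-0.8, -0.1, -5.0]
width: 39.8
```

```bash
python3 - <<'E'
from h import *
print(tcp()[0],row([577,198,101],0.051))
E
```

```text
[576.82806897 196.46771658 148.43507165] (array([ 0.4743,  0.004 , -0.0164]), array([0.0002, 0.0004, 0.0005]))
```

>>> jog_arm([
  [0.12, 0.004, -0.016, 0, 0.0004, 0.0005, -1],
  [0.25, 0.004, -0.016, 0, 0.0004, 0.0005, -1],
  [0.36, 0.004, -0.016, 0, 0.0004, 0.0005, -1],
  [0.43, 0.004, -0.016, 0, 0.0004, 0.0005, -1],
  [0.46, 0.004, -0.016, 0, 0.0004, 0.0005, -1],
  [0.46, 0.004, -0.016, 0, 0.0004, 0.0005, -1],
  [0.46, 0.004, -0.016, 0, 0.0004, 0.0005, -1],
])

```text
time: 16.33
eef_pos: [577.3, 197.8, 102.6]
eef_rot: [0.513, 0.487, 0.513, -0.487]
ft_force: [-0.2, 1.1, -5.3]
width: 39.3
```

>>> jog_arm([
  [0, 0, 0, 0, 0, 0, -1],
  [0, 0, 0, 0, 0, 0, -1],
  [0, 0, 0, 0, 0, 0, -1],
  [0, 0, 0, 0, 0, 0, -1],
])

```text
time: 16.67
eef_pos: [577.5, 197.9, 103.1]
eef_rot: [0.513, 0.487, 0.513, -0.486]
ft_force: [-0.8, -0.5, -6.4]
width: 39.9
```

```bash
python3 - <<'E'
from h import *
import cv2
print(tcp()[0])
cv2.imwrite("pics/w7.png",ctrl.get_image("wrist")); s=ctrl.get_image("scene"); t=ctrl.get_image("top")
cv2.imwrite("pics/s7.png",cv2.resize(s[110:240,130:370],None,fx=3,fy=3,interpolation=cv2.INTER_CUBIC))
cv2.imwrite("pics/t7.png",cv2.resize(t[130:240,130:380],None,fx=3,fy=3,interpolation=cv2.INTER_CUBIC))
o=ctrl.get_obs();print(o['eef_pos'],tcp()[1].as_matrix().round(3).tolist(),o['ft_force'],o['width'],o['dq'].round(3),o['time'])
E
```

```text
[577.54812417 197.89337243 103.06663827]
[577.34190967 197.83070558 102.78750537] [[0.001, 0.999, 0.052], [-0.0, 0.052, -0.999], [-1.0, 0.001, 0.0]] [-0.08825655  0.66718237 -4.6119958 ] 39.781366739074315 [-0.     0.001  0.002  0.001  0.    -0.   ] 16.8167
```

View pics/s7.png

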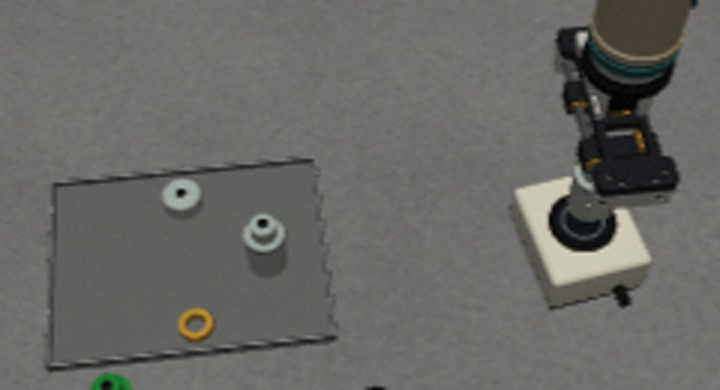

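View pics/t7.png

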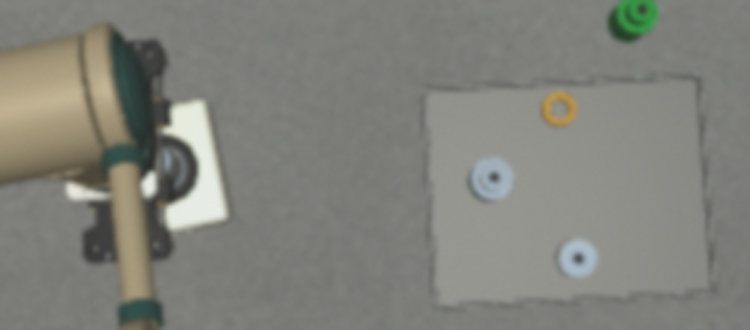

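View pics/w7.png

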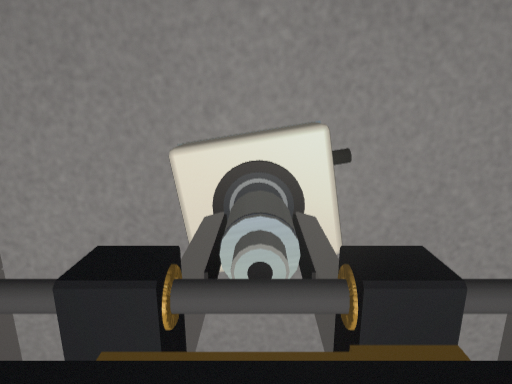

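The heavier insert hangs over the bezel: the bezel spans columns 213–304 and the insert is at 260 in the wrist view. Its underside is about 27 mm above the glass. The lighter insert, cap and spacer stand undisturbed in the tray. Handing in.

```bash
python3 - <<'E'
from h import *
print(ctrl.get_obs()['eef_pos'], np.abs(ctrl.get_obs()['dq']).max()); print(ctrl.job_done())
E
```

```text
[577.34190967 197.83070558 102.78750537] 0.0017202601544898612
the job is handed in; nothing more can be done
None
```

I handed the job in at about 16.8 s of the 72 s allowed, with the heavier insert held over the code reader and the lighter one standing in the tray. The hand-in reports no verdict.

- **Weighing:** I lifted the insert at about (570, -115) first and felt about 2.6 N, so I stood it back in the tray and let go. The second, at about (562, -264), read about 6.3 N, so I kept hold of it as the heavier one.
- **Held insert:** the last pose put it within about 1–2 mm of the window's centre. It was upright and at rest, with its underside about 27 mm above the glass.
- **Tray and bystanders:** the last pictures show the lighter insert upright and released. The cap, spacer and green look-alike looked unmoved. I did not look closely at the bottle, jar, beaker and screwdriver at the end, but the arm never came near them.
- **Disagreements:** the wrist view put the inserts about 1.5–2 mm further out in x than the fixed cameras did, within calibration. The force readings scattered by about 1 N, and the last one, 4.6 N, was low against the 5–7 N seen while carrying it. The grip opening stayed near 39.6 mm throughout.

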